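# Load a salami into the vee of a slicing guide and clamp it

### The arm

A 7-joint arm with a two-finger parallel gripper is mounted at the origin on a cart in front of the work surface, level with it; the furniture and walls round the work are solid. World frame = base frame: x ahead of the robot, y to its left, z up, the work surface at z = 0. Lengths are in m, angles in rad, forces in N, time in s.
With the tool pointing down it reaches from about 0.425 to 0.875 m from the base axis. Payload 4.7 kg.
Tool frame: the origin (TCP) lies between the finger pads; the fingertips stand 14 mm ahead of it and the grasp point (between the pads) lies 5 mm behind it; z points along the fingers, y is the line along which they close (so a half turn about z gives the same grasp; the last joint's range is limited). The gripper opens to 87 mm and grips with 3 to 60 N. Pads are 19 mm wide; open, the fingers measure 117 mm over their backs; the gripper's body (75 mm by 190 mm) begins 51 mm behind the grasp point.
Start: joints at [-1.098, 0.321, -0.07, 1.45, 0.023, 1.371, -0.057], TCP at [0.288, 0.583, 0.237] pointing down, gripper open.
Joint ranges: [-2.86, 2.86], [-0.3, 2.09], [-1.38, 1.24], [0.06, 2.45], [-1.56, 4.7], [0.09, 2.05], [-2.69, 2.69]. Speed limits (rad/s): [2.57, 2.57, 3.14, 3.14, 3.14, 3.14, 3.14].

### API

Orientations are given as a rotation vector (axis times angle).
In Python, from bench import ctrl gives the robot as it stands.
- The arm moves only by the shell command python3 -m inch 'ROWS' [OPENING] [FORCE]. ROWS is JSON, a list of rows, each a list of 6 numbers: the shift along the world's x, y, z in mm, then the turn, a rotation vector about the world's x, y, z in degrees. In form: [[tx, ty, tz, rx, ry, rz], ...]. A call has 1 to 20 rows; each row is the pose to reach, as a shift and turn from the pose commanded when the call began; what a row does not reach only later rows make up. A row lasts 1/8 s, in which the tool goes at most 62.5 mm and 10.7 degrees, less where a joint would pass 70% of its speed; a pose out of reach is approached as far as the arm can. A call with a gripper value outside its range is refused whole. OPENING is the finger opening in mm, from 0 to 87, set as the call begins (- or left out, the last holds). The fingers move at their own pace and stop on an object; FORCE is the grip in N (left out, the last holds). Time passes only in rows, so rows that repeat a pose let the fingers close. It gives the time, the measured TCP pose, the force, the opening and the grip force at its end, in the units of the state.
- ctrl.get_state(): the state, without advancing time (a new reading comes with each control period).
- ctrl.get_image(name): name is "side" or "top" or "wrist"; returns (picture, depth): 480x640x3 uint8, red, green, blue; 480x640 float32, m along the optical axis (not along the pixel's ray), 0 where there is no reading.
- ctrl.camera_params(name): a dict with "mtx" (3x3 intrinsics, pixels), "dist_coeffs" ([k1, k2, p1, p2, k3] as OpenCV has them; the pictures are not rectified), "T" (4x4, takes a point from camera to world coordinates). Camera axes: x right, y down, z forward; pixel columns grow to the right and rows downward; lengths in m; the calibration is good to about 2 mm. A picture is of the moment at which its call begins: read the wrist's pose just before it. camera_params takes no time and is no camera call; for the wrist camera it gives the pose at the moment of the call.
- ctrl.close_job(): hands the job in; it is judged then, once.
The state is a dict: "time": time; "joint_positions": joint angles; "qd": joint speeds; "joint_torque": joint torques, N m; "position": TCP position; "tool_rot": TCP orientation; "ft_force": force on the tool from outside, world axes, zero at the start; "torque": the same for the moment, N m; "grip_width": opening from 0.0 (shut) to 1.0 (fully open); "grip_force": force on a finger pad.
Only numpy, scipy, OpenCV 4.12 (cv2) and the standard library are available. Lean on these libraries where they do the work, as an engineer would, in place of code of your own. Each camera call takes 0.05 s, during which the arm holds its last target. There are 200 camera calls.

### The job

Set the salami up for slicing: it is too thick to pick up, so roll it from the loading deck into the vee groove, take your hand away and let it settle there by itself. Then push it by its tied end along the groove until the cut face is pressed home against the steel slice stop with about 8 N for a second, never shoving the salami with more than 25 N, and last swing the press arm down onto it until its sprung pad is about half pushed in, and let go. Leave the other things on the worktop where they are.

Things in the scene. Friction and masses are not known exactly. Their poses are not given: they have to be found in the camera images.
- guide: Beech slicing guide, fixed, 253 mm deep (x), 280 mm wide (y). Origin on the worktop under the middle of its groove; y runs along the groove, x to its rear, z up. 90 degree vee groove, flanks at 45 degrees, bottom line at x 0, z 10 mm, open at the +y end; front edge x -34, z 44; rear flank up to x 52, z 62, then a flat rail to x 111 mm. Steel bracket 20 mm past the -y end, 46 mm wide, to z 90 mm.
- deck (a point): Middle of the guide's level loading deck, 88 mm in front of the groove's bottom line, on its surface 44 mm above the worktop. The deck reaches from the groove's front edge (34 mm in front of the bottom line) to 142 mm in front of it, with a 5 mm high bead 134 mm in front. Axes as the guide's.
- vee_seat (a point): Point 66.6 mm above the guide's origin, on the line where the axis of the salami lies when it rests on both flanks of the vee; axes as the guide's (y along the groove).
- stop_bracket (a point): Point on the bracket at the -y end of the groove, on the seated salami's axis, 157 mm to the -y side of the guide's origin; axes as the guide's. Through it runs the screw spindle (black knob outside) of the slice stop: a rigid steel disc, 60 mm across, facing +y. The disc's face stands 8 to 35 mm to the +y side of this point, at another slice thickness each time; that place is not measured: feel for it.
- salami: Hard dry salami in a string net, 80 mm thick (too thick to grip), about 0.7 kg. Origin on its axis, which is its y axis; x and z turn as it rolls. Flat cut face at y -80 mm, barrel to y 55, then a dome and a tied stub 14 mm across ending at y 101 mm. Starts on the deck, axis 84 mm above the worktop, cut end to the stop. Rolls with 1 to 2 N; past the deck's edge it drops into the vee. Slides along the vee with 1 to 4 N.
- press_arm (a joint): Hinge of the steel press arm behind the groove, rad: 0 = leaning 5 degrees back past upright, grows as it swings toward the robot and down; 1.66 = arm level over the groove; end 1.80. A stiff hinge that stays wherever it is left; moving it takes about 7 N at the grip, pressing the pad half in about 11 N.
- press_hinge (a point): Point on the press arm's hinge axis, which runs along the guide's y: 85 mm behind the groove's bottom line, 105 mm above the worktop, 45 mm to the -y side of the guide's origin.
- press_grip (a point): Middle of the press arm's grip: a round black bar, 16 mm thick, parallel to the guide's y, sticking out to +y from the arm's end (the 12 mm thick arm is 45 mm from this point to -y; the bar ends 33 mm to +y). It circles the hinge at 191 mm; with the arm level it is 188 mm in front of the hinge and 34 mm above it.
- press_pad (a joint): Travel of the sprung pad (58x48 mm, rubber faced, on the arm's lower side, 85 mm from the hinge) into its housing, m: 0 = fully out, 0.014 = fully in. Spring about 1.8 N + 0.9 N per mm. On a seated salami it touches when the arm is about 5 degrees above level and is half in (7 mm) with the arm level.
- mug_1: Bystander: white mug with dots, 92x127x93 mm, on a flat dark trivet. Origin: centre of its underside. Leave alone.
- jar_1: Bystander: glass jar with a green lid, 68x74x84 mm. Origin: centre of its underside. Leave alone.
- phone: Bystander: black phone lying flat, 78x163x10 mm. Origin: centre of its underside. Leave alone.
- pot_1: Bystander: low cream and red pot with a lid, 63x63x34 mm. Origin: centre of its underside. Leave alone.
- fork: Bystander: steel fork, 193 mm long, lying flat. Origin: centre of its underside. Leave alone.

How it is judged:
By the outcome, as a careful person would: the job done as asked, in the order asked, and still so for the second after the job is handed in, with the robot touching nothing.
It also fails if it takes over 72 s, if anything falls off the work surface, if the arm or the gripper's body presses on something with over 40 N, if the wrist force passes 120 N, or if a joint passes its speed limit or range.

## Working session

There is one attempt and no reset: what is moved stays moved. The work goes in short steps, Python scripts to look and compute and a shell command to move; the robot and the scene stay as the last step left them, time stands still between calls to the robot, and variables do not carry over. Pictures are saved under pics/ and viewed, at most 10 in all, crops included, and the job is handed in when it is done.

```bash
mkdir -p pics; ls; python3 - <<'E'
from bench import ctrl
import cv2,numpy as np
for n in("top","side"):
    p,d=ctrl.get_image(n);cv2.imwrite(f"pics/{n}0.png",p[:,:,::-1]);np.save(f"pics/{n}0.npy",d)
    c=ctrl.camera_params(n);print(n,np.round(c["T"],3).tolist(),np.round(c["mtx"],1).tolist(),c["dist_coeffs"])
print(ctrl.get_state())
E
```

```text
pics
top [[0.025, -0.99, 0.142, 0.44], [-0.999, -0.028, -0.025, 0.006], [0.029, -0.141, -0.99, 1.181], [0.0, 0.0, 0.0, 1.0]] [[455.7, 0.0, 315.2], [0.0, 455.7, 239.2], [0.0, 0.0, 1.0]] [0.02137407 0.         0.         0.         0.        ]
side [[0.91, -0.179, 0.374, -0.012], [-0.414, -0.365, 0.834, -1.292], [-0.013, -0.914, -0.406, 0.811], [0.0, 0.0, 0.0, 1.0]] [[519.6, 0.0, 323.8], [0.0, 519.6, 247.9], [0.0, 0.0, 1.0]] [-0.12862279  0.          0.          0.          0.        ]
{'time': 0.1, 'joint_positions': array([-1.09789955,  0.32175504, -0.07011944,  1.45158331,  0.02261736,
        1.37075436, -0.05690725]), 'qd': array([-0.00082594, -0.00092647, -0.00066067, -0.00164009, -0.00075442,
        0.00044976, -0.00021394]), 'joint_torque': array([-2.68179538e-04, -4.92566693e+01, -4.05753488e-01, -3.13397777e+01,
       -6.40725810e-02,  3.95909068e-02,  6.46111243e-05]), 'position': array([0.28768499, 0.58234546, 0.2355519 ]), 'tool_rot': array([-7.14217013e-01, -3.05902770e+00,  2.64997420e-03]), 'ft_force': array([ 0.59480447,  0.60212938, -0.19946305]), 'torque': array([ 0.01448558, -0.02218175, -0.02794501]), 'grip_force': 0.0, 'grip_width': 0.9984181144967498}
```

View pics/top0.png

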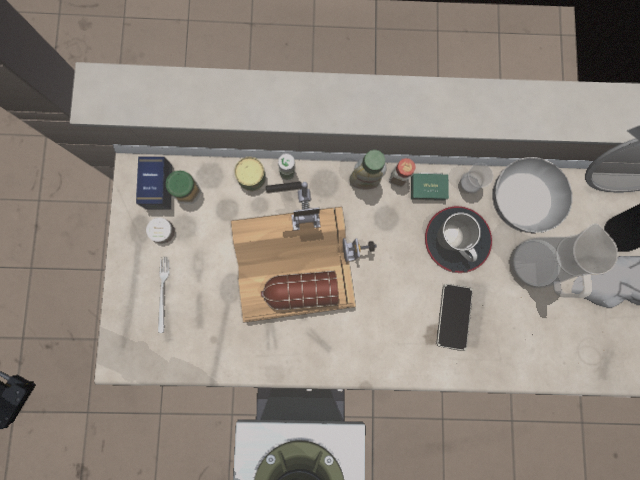

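View pics/side0.png

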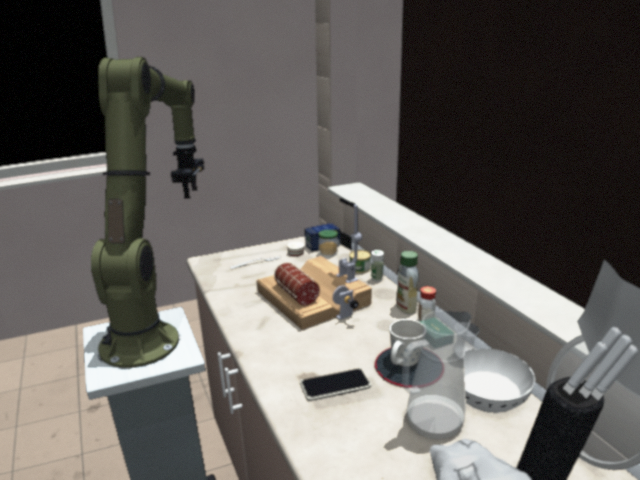

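The top view shows the guide with corners near (232,220), (343,208), (355,310) and (243,321). The salami lies at (268–338, 291) with its tied end to the left (+y). The stop knob is at (370,247) and the press arm is upright at (300,205). Next I fit the guide from depth.

```bash
cat > h.py <<'E'
from bench import ctrl
import cv2,numpy as np
def cloud(n,d,c=None):
    c=c or ctrl.camera_params(n)
    v,u=np.mgrid[:480,:640]
    q=cv2.undistortPoints(np.stack([u,v],-1).reshape(-1,1,2).astype(np.float32),c["mtx"],c["dist_coeffs"]).reshape(480,640,2)
    P=np.dstack([q,np.ones((480,640))])*d[...,None]
    return P@c["T"][:3,:3].T+c["T"][:3,3]
E
python3 - <<'E'
from h import *
P=cloud("top",np.load("pics/top0.npy"))
for uv in [(232,220),(343,208),(355,310),(243,321),(280,190),(300,293),(370,247),(300,255),(320,240),(250,300),(250,230),(330,225)]:
    print(uv,np.round(P[uv[1],uv[0]]*1000))
R=P[195:330,222:365].reshape(-1,3)
print("salami top",np.round(1000*np.median(R[(R[:,2]>.118)&(R[:,0]<.47)],0)))
# fit guide pose by height model
from scipy.optimize import least_squares
def hm(x,y):
    z=np.where(x<-34,44,np.where(x<52,10+abs(x),62))
    return z
S=R[(R[:,2]>.004)&(R[:,2]<.075)]*1000
# board mask: heights; restrict
best=None
def res(p):
    c,s=np.cos(p[2]),np.sin(p[2]);dx=S[:,0]-p[0];dy=S[:,1]-p[1]
    x=c*dx+s*dy;y=-s*dx+c*dy
    ins=(x>-128)&(x<105)&(abs(y)<130)
    return np.where(ins,np.clip(S[:,2]-hm(x,y)+p[3],-12,12),12)
from scipy.optimize import differential_evolution
r=differential_evolution(lambda p:(res(p)**2).sum(),[(400,620),(-100,150),(-.25,.4),(-4,4)],seed=0)
print(r.x,np.median(abs(res(r.x))),len(S))
E
```

```text
(232, 220) [654. 196.  -2.]
(343, 208) [696. -95.  -5.]
(355, 310) [ 428. -130.   -0.]
(243, 321) [395. 150.  42.]
(280, 190) [663.  57. 297.]
(300, 293) [465.  12. 129.]
(370, 247) [ 582. -155.   80.]
(300, 255) [565.  15.  16.]
(320, 240) [601. -34.  46.]
(250, 300) [447. 135.  43.]
(250, 230) [618. 140.  64.]
(330, 225) [637. -57.  64.]
salami top [460.  10. 123.]
[ 5.52484251e+02  4.46596927e+01  1.58998198e-01 -7.82577525e-01] 2.116323998136827 9222
```

```bash
python3 - <<'E'
from h import *
P=cloud("top",np.load("pics/top0.npy"))*1000
S=P[190:335,215:375].reshape(-1,3);S=S[S[:,2]>4]
from scipy.optimize import differential_evolution
def loc(p):
    c,s=np.cos(p[2]),np.sin(p[2]);dx=S[:,0]-p[0];dy=S[:,1]-p[1]
    return c*dx+s*dy,-s*dx+c*dy
# flank pts only: robust
def cost(p):
    x,y=loc((p[0],20,p[1]))
    m=(x>3)&(x<49)&(abs(y)<105)
    e=np.clip(abs(S[m,2]-10-abs(x[m])-p[2]),0,6)
    m2=(x>58)&(x<105)&(abs(y)<105)
    m3=(x<-42)&(x>-128)&(abs(y)<125)
    return (e-6).sum()+(np.clip(abs(S[m2,2]-62-p[2]),0,6)-6).sum()+(np.clip(abs(S[m3,2]-44-p[2]),0,6)-6).sum()
r=differential_evolution(cost,[(480,600),(0,.25),(-4,4)],seed=1);print(r.x,r.fun)
p=(r.x[0],20,r.x[1]);x,y=loc(p)
for a,b,z in [(58,105,62),(-128,-50,44),(10,45,None)]:
    m=(x>a)&(x<b)&(abs(S[:,2]-r.x[2]-(z or 0)-(0 if z else 10+x))<5)
    print(a,b,np.percentile(y[m],[0.3,1,50,99,99.7]),np.histogram(y[m],bins=np.arange(-170,180,10))[0])
m=(S[:,2]>55);print("x range rail",np.histogram(x[(abs(S[:,2]-62)<5)],bins=np.arange(40,130,5)))
m=(S[:,2]>105)&(x<-30);print("sal",np.percentile(x[m],[1,50,99]),np.percentile(y[m],[1,50,99]))
for lo,hi in [(-60,-40),(-40,-20),(-20,0),(0,20),(20,40)]:
    k=m&(y>lo)&(y<hi);print(lo,np.round([np.median(x[k]),x[k].min(),x[k].max(),S[k,2].max()],1))
m=(abs(S[:,2]-84)<25)&(x<-30)&(y>20)&(S[:,2]>70);print("stub",np.round(np.c_[x,y,S[:,2]][m][np.argsort(-y[m])[:8]]))
E
```

```text
[5.55582017e+02 1.61344406e-01 3.44974513e-01] -16944.699870454777
58 105 [-124.84509884 -122.77019253   34.45618952  151.35022969  152.83065149] [ 0  0  0  0 40 77 52 74 71 69 57 27 37 35 37 34 35 64 75 73 77 73 71 74
 75 75 75 71 77 76 77 77 28  0]
-128 -50 [-125.07402968 -124.21406979  102.56651031  153.0527957   153.81174038] [  0   0   0   0  66 123  94 126  33   0   0   0   0   0   3   2   4   5
   5   6   7   6   8  10  16  34  80 120 128 132 126 123  54   0]
10 45 [-124.38229189 -117.07113343   19.96260651  151.09409264  153.23885911] [ 0  0  1  0 10 46 40 57 58 57 58 59 60 59 59 59 59 59 58 54 62 58 59 61
 61 57 61 65 60 59 61 58 23  0]
x range rail (array([ 11, 131, 229, 224, 216, 204, 210, 202, 180, 175, 157, 156, 175,
       153,  52,   0,   0]), array([ 40,  45,  50,  55,  60,  65,  70,  75,  80,  85,  90,  95, 100,
       105, 110, 115, 120, 125]))
sal [-119.42916576  -86.20097293  -50.36923901] [-79.66034056   2.34659532  82.53928211]
-60 [ -87.1 -121.5  -52.7  128.4]
-40 [ -86.7 -120.9  -51.   130.6]
-20 [ -85.  -119.4  -49.5  129.4]
0 [ -95.5 -118.1  -49.  1181.1]
20 [ -83.2 -117.8  -48.   128.4]
stub [[-84.  99.  91.]
 [-82.  99.  92.]
 [-80.  98.  92.]
 [-75.  98.  88.]
 [-77.  98.  93.]
 [-85.  97.  89.]
 [-82.  96.  93.]
 [-80.  96.  93.]]
```

```bash
python3 -m inch '[[14,-60,0,0,0,3.5],[27,-120,0,0,0,7],[41,-180,0,0,0,10.5],[54,-240,0,0,0,14],[68,-300,0,0,0,17.5],[82,-360,0,0,0,21],[95,-420,0,0,0,24.5],[109,-480,0,0,0,28],[122,-540,0,0,0,31.5],[135,-598,0,0,0,35.5],[135,-598,-40,0,0,35.5],[135,-598,-70,0,0,35.5],[135,-598,-70,0,0,35.5],[135,-598,-70,0,0,35.5]]' 87; python3 -c "
from bench import ctrl
s=ctrl.get_state();print(s)"
```

```text
time: 1.85
position: [0.4235, -0.0151, 0.1676]
tool_rot: [-0.253, 3.13, 0.0]
ft_force: [-0.2, 0.3, 0.4]
grip_width: 1.003
grip_force: 0.0
{'time': 1.85, 'joint_positions': array([-0.58342368, -0.15701088,  0.51626969,  2.08490926,  0.08304561,
        1.19347324,  1.62891609]), 'qd': array([-0.0009611 , -0.00883643, -0.00349151, -0.01461734, -0.00341938,
       -0.00187831,  0.00029774]), 'joint_torque': array([ 5.47248975e-02, -1.63365519e+01, -2.18968995e+00, -2.86975372e+01,
        4.88706306e-02,  1.21822399e-01, -6.20781266e-04]), 'position': array([ 0.42347875, -0.01506229,  0.16757425]), 'tool_rot': array([-2.52738085e-01,  3.13019473e+00,  1.00557675e-04]), 'ft_force': array([-0.17754235,  0.27075508,  0.35591109]), 'torque': array([ 0.11751555,  0.01909519, -0.00206715]), 'grip_force': 0.0, 'grip_width': 1.0025617850825363}
```

```bash
python3 -m inch '[[-11,-2,0,0,0,0],[-11,-2,-20,0,0,0],[-11,-2,-20,0,0,0]]'; python3 - <<'E'
from h import *
p,d=ctrl.get_image("wrist");cv2.imwrite("pics/w1.png",p[:,:,::-1])
print(ctrl.get_state()["joint_positions"])
E
```

```text
time: 2.22
position: [0.4108, -0.0172, 0.1465]
tool_rot: [0.252, -3.13, -0.001]
ft_force: [0.4, 0.3, -0.9]
grip_width: 0.999
grip_force: 0.0
[-0.58029177 -0.16475884  0.51832487  2.13373537  0.08864595  1.15267175
  1.62784403]
```

View pics/w1.png

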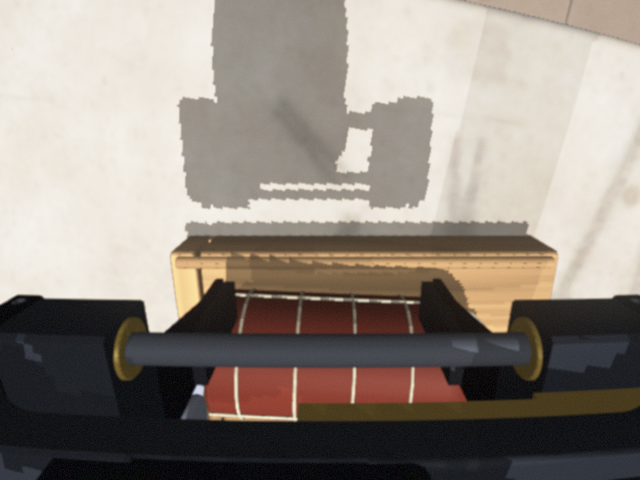

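The wrist view looks back toward the robot. The finger tips at (235,290) and (430,290) sit just behind the salami, within its length. Now I descend.

```bash
python3 -m inch '[[-1,0,-15,0,0,0],[-1,0,-30,0,0,0],[-1,0,-42,0,0,0],[-1,0,-55,0,0,0],[-1,0,-55,0,0,0],[-1,0,-55,0,0,0]]'
```

```text
time: 3.02
position: [0.4111, -0.0173, 0.0917]
tool_rot: [-0.252, 3.131, -0.0]
ft_force: [0.1, 0.3, 0.3]
grip_width: 0.999
grip_force: 0.0
```

```bash
python3 -m inch '[[4,0.6,0,0,0,0],[8,1.3,0,0,0,0],[11,1.8,0,0,0,0],[14,2.3,0,0,0,0],[17,2.8,0,0,0,0],[20,3.2,0,0,0,0]]';python3 -m inch '[[3,0.5,0,0,0,0],[6,1,0,0,0,0],[9,1.5,0,0,0,0],[12,2,0,0,0,0],[15,2.4,0,0,0,0],[18,2.9,0,0,0,0],[21,3.4,0,0,0,0],[24,3.9,0,0,0,0]]'
```

```text
time: 3.78
position: [0.4311, -0.014, 0.0916]
tool_rot: [-0.252, 3.131, 0.0]
ft_force: [0.2, 0.6, 0.7]
grip_width: 1.003
grip_force: 0.1
time: 4.78
position: [0.4551, -0.01, 0.0916]
tool_rot: [-0.252, 3.131, 0.0]
ft_force: [0.5, 0.7, 0.9]
grip_width: 0.997
grip_force: 0.1
```

```bash
python3 -m inch '[[3,0.5,0,0,0,0],[6,1,0,0,0,0],[9,1.5,0,0,0,0],[12,2,0,0,0,0],[14,2.3,0,0,0,0],[16,2.6,0,0,0,0],[18,2.9,0,0,0,0],[20,3.2,0,0,0,0],[22,3.6,0,0,0,0],[24,3.9,0,0,0,0]]'; python3 - <<'E'
from h import *
p,d=ctrl.get_image("top");cv2.imwrite("pics/t2.png",cv2.resize(p[150:350,200:400,::-1],(600,600)))
P=cloud("top",d)*1000
S=P[190:335,215:375].reshape(-1,3);c,s=np.cos(.1613),np.sin(.1613)
dx=S[:,0]-553.3;dy=S[:,1]-34;x=c*dx+s*dy;y=-s*dx+c*dy
for lo in range(-100,100,20):
    k=(y>lo)&(y<lo+20)&(x>-20)&(x<60);print(lo,[np.round(np.median(S[k&(abs(x-X)<5),2])) for X in range(-15,60,10)])
E
```

```text
time: 6.02
position: [0.4791, -0.0062, 0.0916]
tool_rot: [-0.252, 3.131, 0.0]
ft_force: [0.5, 0.0, 0.4]
grip_width: 1.0
grip_force: 0.0
-100 [np.float64(nan), np.float64(106.0), np.float64(105.0), np.float64(104.0), np.float64(99.0), np.float64(88.0), np.float64(55.0), np.float64(62.0)]
-80 [np.float64(nan), np.float64(107.0), np.float64(106.0), np.float64(104.0), np.float64(99.0), np.float64(89.0), np.float64(56.0), np.float64(62.0)]
-60 [np.float64(nan), np.float64(107.0), np.float64(105.0), np.float64(104.0), np.float64(99.0), np.float64(88.0), np.float64(56.0), np.float64(62.0)]
-40 [np.float64(nan), np.float64(nan), np.float64(106.0), np.float64(104.0), np.float64(99.0), np.float64(89.0), np.float64(57.0), np.float64(61.0)]
-20 [np.float64(nan), np.float64(nan), np.float64(108.0), np.float64(104.0), np.float64(99.0), np.float64(88.0), np.float64(58.0), np.float64(61.0)]
0 [np.float64(nan), np.float64(nan), np.float64(108.0), np.float64(105.0), np.float64(99.0), np.float64(89.0), np.float64(57.0), np.float64(62.0)]
20 [np.float64(103.0), np.float64(107.0), np.float64(106.0), np.float64(104.0), np.float64(98.0), np.float64(88.0), np.float64(57.0), np.float64(62.0)]
40 [np.float64(101.0), np.float64(104.0), np.float64(104.0), np.float64(102.0), np.float64(95.0), np.float64(85.0), np.float64(55.0), np.float64(61.0)]
60 [np.float64(84.0), np.float64(90.0), np.float64(89.0), np.float64(89.0), np.float64(41.0), np.float64(47.0), np.float64(56.0), np.float64(63.0)]
80 [np.float64(27.0), np.float64(18.0), np.float64(17.0), np.float64(25.0), np.float64(35.0), np.float64(45.0), np.float64(55.0), np.float64(61.0)]
  return _methods._mean(a, axis=axis, dtype=dtype,
  ret = ret.dtype.type(ret / rcount)
```

View pics/t2.png

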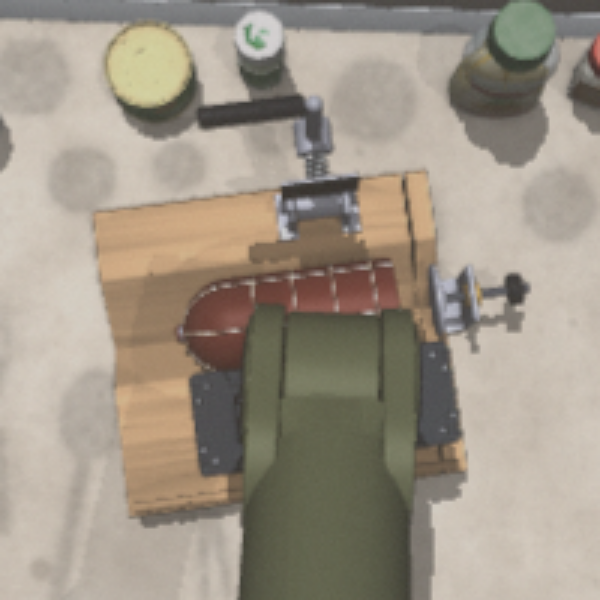

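The crop shows the salami seated squarely in the vee, with its top at about 106 mm and the stub tip at (182,330). I'm backing the hand off and going round to the tied end.

```bash
python3 -m inch '[[-15,-2.4,0,0,0,0],[-30,-4.8,0,0,0,0],[-30,-4.8,30,0,0,0],[-30,-4.8,80,0,0,0],[-10,30,80,0,0,0],[10,75,80,0,0,0],[25,120,80,0,0,0],[53,168,80,0,0,0],[53,168,80,0,0,0]]' 87;python3 -m inch '[[0,0,0,0,0,0],[0,0,0,0,0,0]]' 0 20; python3 - <<'E'
from h import *
p,d=ctrl.get_image("top");cv2.imwrite("pics/t3.png",cv2.resize(p[150:350,200:400,::-1],(600,600)))
P=cloud("top",d)*1000
S=P[190:335,215:375].reshape(-1,3);c,s=np.cos(.1613),np.sin(.1613)
dx=S[:,0]-553.3;dy=S[:,1]-34;x=c*dx+s*dy;y=-s*dx+c*dy
for Y in range(-140,100,4):
    k=(abs(y-Y)<3)&(abs(x)<5);print(Y,np.round(np.median(S[k,2])) if k.any() else None,end="; ")
E
```

```text
time: 7.2
position: [0.5314, 0.1661, 0.1708]
tool_rot: [0.262, -3.13, -0.0]
ft_force: [0.1, 0.1, 0.1]
grip_width: 1.002
grip_force: 0.0
time: 7.45
position: [0.5314, 0.16, 0.1717]
tool_rot: [0.249, -3.131, 0.0]
ft_force: [-0.7, 0.6, 0.2]
grip_width: 0.854
grip_force: 0.0
-140 73.0; -136 78.0; -132 84.0; -128 56.0; -124 13.0; -120 13.0; -116 15.0; -112 15.0; -108 13.0; -104 15.0; -100 102.0; -96 106.0; -92 107.0; -88 107.0; -84 106.0; -80 107.0; -76 107.0; -72 106.0; -68 106.0; -64 107.0; -60 106.0; -56 107.0; -52 107.0; -48 107.0; -44 106.0; -40 105.0; -36 106.0; -32 107.0; -28 107.0; -24 107.0; -20 106.0; -16 106.0; -12 106.0; -8 107.0; -4 107.0; 0 106.0; 4 106.0; 8 106.0; 12 107.0; 16 108.0; 20 107.0; 24 107.0; 28 107.0; 32 107.0; 36 269.0; 40 269.0; 44 272.0; 48 271.0; 52 271.0; 56 272.0; 60 271.0; 64 271.0; 68 270.0; 72 270.0; 76 286.0; 80 513.0; 84 555.0; 88 565.0; 92 397.0; 96 574.0;
```

View pics/t3.png

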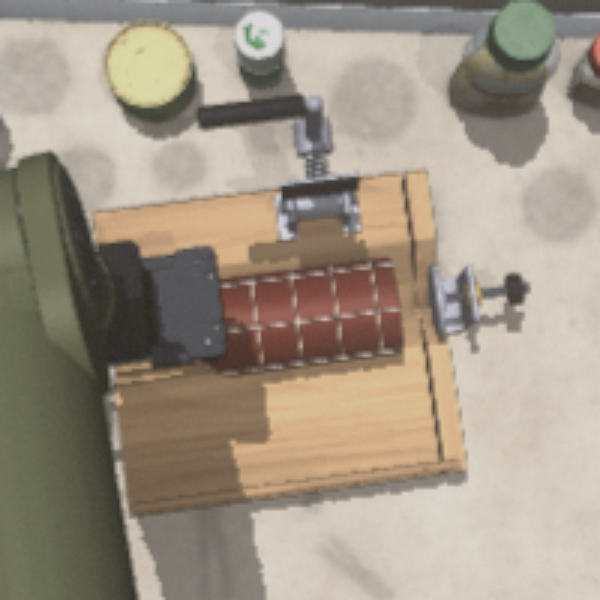

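The salami is settled, its cut face at local y ≈ -100, with the disc near -128. I'm closing the fingers and descending behind the stub.

```bash
python3 -m inch '[[0,0,0,0,0,0],[0,0,0,0,0,0],[0,0,0,0,0,0],[0,0,0,0,0,0],[0,0,0,0,0,0]]' 0 20;python3 -m inch '[[1.5,0,-30,0,0,0],[1.5,0,-60,0,0,0],[1.5,0,-85,0,0,0],[1.5,0,-101,0,0,0],[1.5,0,-101,0,0,0],[1.5,0,-101,0,0,0]]'
```

```text
time: 8.12
position: [0.5319, 0.1618, 0.1715]
tool_rot: [0.253, -3.131, 0.0]
ft_force: [-0.4, 0.2, 0.7]
grip_width: 0.241
grip_force: 0.0
time: 8.88
position: [0.5342, 0.162, 0.0715]
tool_rot: [-0.252, 3.13, 0.001]
ft_force: [0.4, -0.3, -0.0]
grip_width: 0.006
grip_force: 0.0
```

```bash
python3 - <<'E'
from h import *
p,d=ctrl.get_image("side");cv2.imwrite("pics/s4.png",cv2.resize(p[200:360,230:400,::-1],(680,560)))
E
```

```text
(no output)
```

View pics/s4.png

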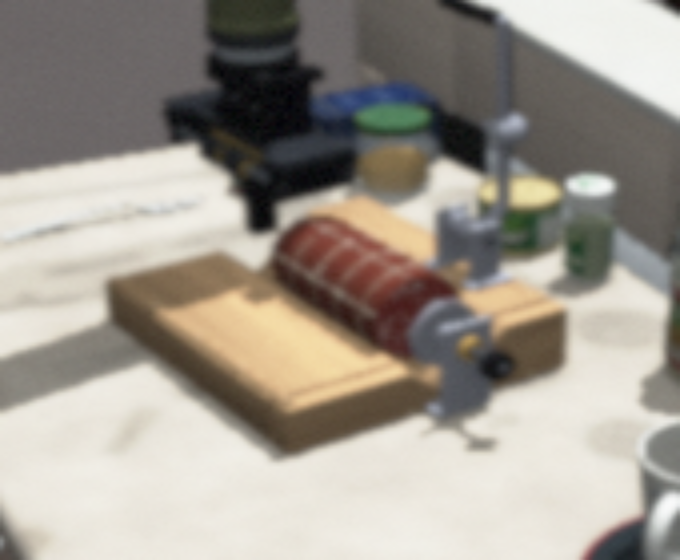

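The side view shows the closed fingers hanging in line with the axis, behind the tied end, with the hand clear of the salami. I'm starting the push.

```bash
python3 -m inch '[[0.5,-4,0,0,0,0],[1,-8,0,0,0,0],[2,-12,0,0,0,0],[2.5,-16,0,0,0,0],[3,-20,0,0,0,0],[4,-24,0,0,0,0],[4.4,-27,0,0,0,0],[4.8,-30,0,0,0,0]]';python3 -m inch '[[0.3,-2,0,0,0,0],[0.6,-4,0,0,0,0],[1,-6,0,0,0,0],[1.3,-8,0,0,0,0]]';python3 -m inch '[[0.3,-2,0,0,0,0],[0.6,-4,0,0,0,0],[1,-6,0,0,0,0]]';python3 -m inch '[[0.3,-2,0,0,0,0],[0.6,-4,0,0,0,0]]'
```

```text
time: 9.93
position: [0.5382, 0.1316, 0.0706]
tool_rot: [0.252, -3.131, -0.0]
ft_force: [1.0, -0.4, 0.1]
grip_width: 0.003
grip_force: 0.0
time: 10.42
position: [0.5395, 0.124, 0.0706]
tool_rot: [-0.252, 3.131, 0.001]
ft_force: [-1.3, 1.8, 0.1]
grip_width: 0.004
grip_force: 0.9
time: 10.8
position: [0.5405, 0.118, 0.0706]
tool_rot: [-0.253, 3.131, 0.001]
ft_force: [0.3, 2.0, 0.4]
grip_width: 0.001
grip_force: 1.0
time: 11.05
position: [0.5412, 0.1137, 0.0706]
tool_rot: [-0.252, 3.131, 0.0]
ft_force: [0.3, 2.4, -0.2]
grip_width: 0.005
grip_force: 1.0
```

```bash
for i in 1 2; do :; done; python3 -m inch '[[0.2,-1,0,0,0,0],[0.3,-2,0,0,0,0],[0.5,-3,0,0,0,0],[0.7,-4,0,0,0,0]]'|sed -n '2p;4p';python3 -m inch '[[0.1,-0.7,0,0,0,0],[0.2,-1.4,0,0,0,0],[0.3,-2,0,0,0,0]]'|sed -n '2p;4p'
```

```text
position: [0.5418, 0.1098, 0.0706]
ft_force: [-0.5, 1.7, -0.2]
position: [0.5422, 0.1078, 0.0706]
ft_force: [0.2, 1.7, -0.7]
```

```bash
python3 -m inch '[[0.1,-0.7,0,0,0,0],[0.2,-1.4,0,0,0,0],[0.3,-2,0,0,0,0]]'|sed -n '2p;4p'
```

```text
position: [0.5425, 0.1057, 0.0706]
ft_force: [-0.5, 1.3, -0.1]
```

```bash
python3 -m inch '[[0.1,-0.7,0,0,0,0],[0.2,-1.4,0,0,0,0],[0.3,-2,0,0,0,0]]'|sed -n '2p;4p'
```

```text
position: [0.5428, 0.1037, 0.0706]
ft_force: [-0.6, 2.3, 0.9]
```

```bash
python3 -m inch '[[0.1,-0.5,0,0,0,0],[0.2,-1,0,0,0,0]]'|sed -n '2p;4p';python3 -m inch '[[0.1,-0.5,0,0,0,0],[0.1,-1,0,0,0,0]]'|sed -n '2p;4p'
```

```text
position: [0.5429, 0.1028, 0.0706]
ft_force: [-0.7, 2.7, 0.3]
position: [0.5431, 0.1018, 0.0706]
ft_force: [-0.1, 2.2, -0.2]
```

```bash
python3 -m inch '[[0.1,-0.5,0,0,0,0],[0.2,-1,0,0,0,0]]'|sed -n '2p;4p'
```

```text
position: [0.5432, 0.1008, 0.0706]
ft_force: [0.7, 1.8, 0.1]
```

```bash
python3 -m inch '[[0.1,-0.5,0,0,0,0],[0.2,-1,0,0,0,0]]'|sed -n '2p;4p'
```

```text
position: [0.5434, 0.0998, 0.0706]
ft_force: [0.7, 2.1, 1.4]
```

```bash
python3 -m inch '[[0.1,-0.5,0,0,0,0],[0.2,-1,0,0,0,0]]'|sed -n '2p;4p'
```

```text
position: [0.5436, 0.0988, 0.0706]
ft_force: [-1.0, 2.7, 0.6]
```

```bash
python3 - <<'E'
from h import *
p,d=ctrl.get_image("top")
P=cloud("top",d)*1000
S=P[190:335,215:375].reshape(-1,3);c,s=np.cos(.1613),np.sin(.1613)
dx=S[:,0]-553.3;dy=S[:,1]-34;x=c*dx+s*dy;y=-s*dx+c*dy
for Y in range(-152,-80,2):
    k=(abs(y-Y)<1.5)&(abs(x)<8);print(Y,np.round(np.max(S[k,2])) if k.any() else None,end="; ")
E
```

```text
-152 70.0; -150 71.0; -148 71.0; -146 69.0; -144 73.0; -142 73.0; -140 71.0; -138 79.0; -136 78.0; -134 98.0; -132 100.0; -130 100.0; -128 98.0; -126 None; -124 106.0; -122 109.0; -120 111.0; -118 109.0; -116 108.0; -114 108.0; -112 110.0; -110 112.0; -108 112.0; -106 110.0; -104 110.0; -102 110.0; -100 110.0; -98 110.0; -96 110.0; -94 109.0; -92 109.0; -90 109.0; -88 109.0; -86 108.0; -84 108.0; -82 110.0;
```

```bash
python3 -m inch '[[0.1,-0.5,0,0,0,0],[0.2,-1,0,0,0,0]]'|sed -n '2p;4p'
```

```text
position: [0.5438, 0.0978, 0.0706]
ft_force: [-0.3, 2.5, 1.2]
```

```bash
python3 -m inch '[[0.1,-0.5,0,0,0,0],[0.2,-1,0,0,0,0]]'|sed -n '2p;4p'
```

```text
position: [0.5439, 0.0968, 0.0706]
ft_force: [0.1, 2.4, 1.2]
```

```bash
python3 -m inch '[[0,-0.4,0,0,0,0],[0.1,-0.7,0,0,0,0]]'|sed -n '2p;4p'
```

```text
position: [0.544, 0.0961, 0.0706]
ft_force: [0.3, 2.5, 0.4]
```

```bash
python3 -m inch '[[0,-0.4,0,0,0,0],[0.1,-0.7,0,0,0,0]]'|sed -n '2p;4p'
```

```text
position: [0.5442, 0.0954, 0.0706]
ft_force: [-0.7, 1.4, 1.2]
```

```bash
python3 -m inch '[[0,-0.4,0,0,0,0],[0.1,-0.7,0,0,0,0]]'|sed -n '2p;4p'
```

```text
position: [0.5442, 0.0946, 0.0705]
ft_force: [-1.0, 1.8, 1.8]
```

```bash
python3 -m inch '[[0,-0.4,0,0,0,0],[0.1,-0.7,0,0,0,0]]'|sed -n '2p;4p'
```

```text
position: [0.5444, 0.0939, 0.0706]
ft_force: [0.3, 2.7, 0.1]
```

```bash
python3 -m inch '[[0,-0.4,0,0,0,0],[0.1,-0.7,0,0,0,0]]'|sed -n '2p;4p'
```

```text
position: [0.5444, 0.0935, 0.0706]
ft_force: [-0.7, 2.8, 0.4]
```

```bash
python3 -m inch '[[0,-0.4,0,0,0,0],[0,-0.4,0,0,0,0]]'|sed -n '2p;4p'
```

```text
position: [0.5444, 0.0935, 0.0706]
ft_force: [-0.2, 3.6, 0.6]
```

```bash
python3 -m inch '[[0.1,-0.4,0,0,0,0],[0.1,-0.4,0,0,0,0]]'|sed -n '2p;4p'
```

```text
position: [0.5445, 0.0934, 0.0706]
ft_force: [-0.6, 6.1, 1.9]
```

```bash
python3 -m inch '[[0,-0.4,0,0,0,0],[0,-0.4,0,0,0,0]]'|sed -n '2p;4p'
```

```text
position: [0.5445, 0.0934, 0.0706]
ft_force: [-0.6, 5.6, 0.3]
```

```bash
python3 -m inch '[[0.1,-0.5,0,0,0,0],[0.1,-0.5,0,0,0,0]]'|sed -n '2p;4p'
```

```text
position: [0.5445, 0.0934, 0.0706]
ft_force: [-1.5, 7.1, 0.5]
```

```bash
python3 -m inch '[[0.1,-0.5,0,0,0,0],[0.1,-0.5,0,0,0,0],[0.1,-0.5,0,0,0,0]]'|sed -n '2p;4p'
```

```text
position: [0.5445, 0.0934, 0.0706]
ft_force: [-1.3, 7.0, 0.2]
```

```bash
python3 -m inch '[[0.1,-0.6,0,0,0,0],[0.1,-0.6,0,0,0,0],[0.1,-0.6,0,0,0,0]]'|sed -n '2p;4p';python3 -m inch '[[0,0,0,0,0,0]]'|sed -n '4p';python3 -m inch '[[0,0,0,0,0,0]]'|sed -n '4p';python3 -m inch '[[0,0,0,0,0,0]]'|sed -n '4p'
```

```text
position: [0.5445, 0.0934, 0.0706]
ft_force: [-2.7, 8.3, 0.1]
ft_force: [-1.1, 8.4, 1.0]
ft_force: [-1.4, 7.9, 0.4]
ft_force: [-1.2, 8.6, 0.4]
```

```bash
python3 -m inch '[[0,-0.3,0,0,0,0],[0,-0.3,0,0,0,0],[0,-0.3,0,0,0,0],[0,-0.3,0,0,0,0],[0,-0.3,0,0,0,0],[0,-0.3,0,0,0,0],[0,-0.3,0,0,0,0],[0,-0.3,0,0,0,0],[0,-0.3,0,0,0,0],[0,-0.3,0,0,0,0],[0,-0.3,0,0,0,0],[0,-0.3,0,0,0,0]]'|sed -n '1p;2p;4p'
```

```text
time: 19.35
position: [0.5444, 0.0934, 0.0706]
ft_force: [-1.1, 9.5, 0.1]
```

The salami was pressed home at about 9 N for over a second. I'm withdrawing, raising the hand and turning it for the bar.

```bash
python3 -m inch '[[-0.8,5,0,0,0,0],[-3,20,0,0,0,0],[-6,40,0,0,0,0],[-6,40,40,0,0,-5],[-6,40,85,0,0,-14],[-6,40,130,0,0,-23],[-6,40,175,0,0,-32],[-6,40,220,0,0,-41],[-6,40,260,0,0,-50],[-6,40,265,0,0,-60],[-6,40,265,0,0,-70],[-6,40,265,0,0,-80],[-6,40,265,0,0,-90],[-6,40,265,0,0,-90],[-6,40,265,0,0,-90]]' 50 20; python3 - <<'E'
from h import *
print(ctrl.get_state()["joint_positions"])
p,d=ctrl.get_image("top");cv2.imwrite("pics/t5.png",cv2.resize(p[130:330,200:400,::-1],(600,600)))
P=cloud("top",d)*1000
c,s=np.cos(.1613),np.sin(.1613)
dx=P[...,0]-553.3;dy=P[...,1]-34;L=np.dstack([c*dx+s*dy,-s*dx+c*dy,P[...,2]])
m=(p.max(2)<60);m[:178]=0;m[197:]=0;m[:,:262]=0;m[:,310:]=0
Q=L[m];Q=Q[(Q[:,2]>260)&(Q[:,2]<310)];print(len(Q))
for lo in range(-40,40,10):
    k=(Q[:,1]>=lo)&(Q[:,1]<lo+10)
    if k.any():print(lo,np.round(Q[k].mean(0)),np.round(Q[k].min(0)),np.round(Q[k].max(0)))
E
```

```text
time: 21.22
position: [0.5389, 0.1299, 0.3355]
tool_rot: [2.033, 2.395, -0.001]
ft_force: [0.3, 0.4, -0.7]
grip_width: 0.576
grip_force: 0.0
[-0.80630794  0.08503977  0.56350929  1.54950184 -0.04472062  1.52048428
 -0.07900556]
0
```

View pics/t5.png

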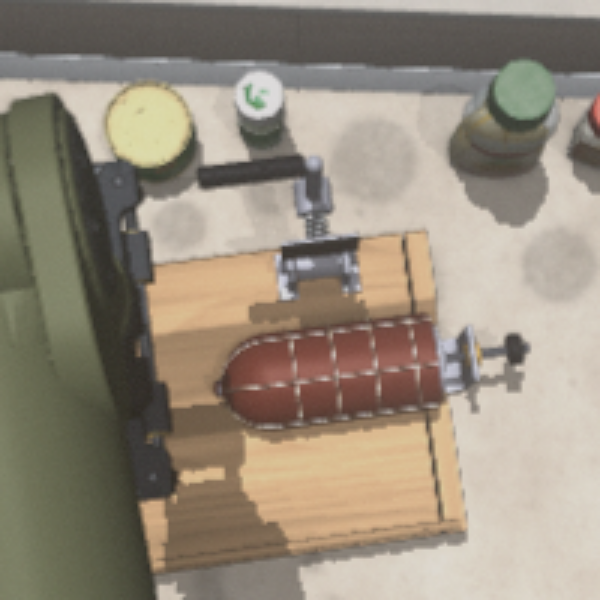

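The salami is home against the disc. The bar runs from crop (198,177) to (303,165), which is image (266,189) to (301,185).

```bash
python3 - <<'E'
from h import *
p,d=ctrl.get_image("top")
P=cloud("top",d)*1000
print(np.round(P[181:195,275,:]).tolist());print(np.round(P[181:195,290]).tolist())
K=ctrl.camera_params("top");o=K["T"][:3,3]*1000
for uv in [(267,189),(275,188),(290,186.5),(300,185.5)]:
    q=cv2.undistortPoints(np.float32([[uv]]),K["mtx"],K["dist_coeffs"]).ravel();r=K["T"][:3,:3]@np.r_[q,1]
    w=o+r*(292-o[2])/r[2];c,s=np.cos(.1613),np.sin(.1613);a,b=w[0]-553.3,w[1]-34
    print(np.round(w),np.round([c*a+s*b,-s*a+c*b]))
E
```

```text
[[762.0, 88.0, 1.0], [759.0, 88.0, 0.0], [757.0, 88.0, 0.0], [754.0, 88.0, -2.0], [672.0, 67.0, 301.0], [670.0, 67.0, 299.0], [667.0, 66.0, 303.0], [666.0, 67.0, 300.0], [663.0, 66.0, 303.0], [662.0, 66.0, 300.0], [660.0, 66.0, 299.0], [659.0, 67.0, 296.0], [729.0, 86.0, 2.0], [726.0, 86.0, 3.0]]
[[763.0, 48.0, 1.0], [760.0, 48.0, 3.0], [677.0, 37.0, 299.0], [675.0, 37.0, 301.0], [673.0, 37.0, 302.0], [671.0, 37.0, 300.0], [669.0, 37.0, 299.0], [667.0, 37.0, 301.0], [665.0, 37.0, 300.0], [664.0, 37.0, 295.0], [736.0, 47.0, 1.0], [733.0, 47.0, 1.0], [730.0, 47.0, 4.0], [728.0, 47.0, 2.0]]
[665.  83. 292.] [119.  30.]
[668.  67. 292.] [119.  14.]
[672.  37. 292.] [118. -16.]
[675.  17. 292.] [117. -36.]
```

```bash
python3 - <<'E'
from h import *
p,d=ctrl.get_image("top")
P=cloud("top",d)*1000
for v in (20,60,90,115,125,135,145,150,160):print(v,np.round(P[v,[285,320]]).tolist())
E
python3 -m inch '[[30,-16,0,0,0,0],[60,-33,0,0,0,0],[95,-52,0,0,0,0],[130,-71,0,0,0,0],[130,-71,0,0,0,0],[130,-71,0,0,0,0]]' 50 25
```

```text
20 [[1789.0, 127.0, -850.0], [1804.0, -41.0, -862.0]]
60 [[1585.0, 120.0, -850.0], [1594.0, -46.0, -854.0]]
90 [[930.0, 60.0, 181.0], [932.0, -21.0, 183.0]]
115 [[868.0, 58.0, 183.0], [870.0, -22.0, 186.0]]
125 [[844.0, 57.0, 184.0], [847.0, -23.0, 183.0]]
135 [[840.0, 59.0, 132.0], [828.0, -24.0, 173.0]]
145 [[839.0, 61.0, 64.0], [839.0, -27.0, 73.0]]
150 [[839.0, 63.0, 26.0], [838.0, -29.0, 38.0]]
160 [[789.0, 58.0, 100.0], [824.0, -31.0, -0.0]]
time: 22.12
position: [0.6685, 0.0596, 0.3353]
tool_rot: [-2.035, -2.393, 0.001]
ft_force: [-0.9, 0.5, -0.0]
grip_width: 0.576
grip_force: 0.0
```

Clear of the ledge, so I'm descending over the bar and gripping it.

```bash
python3 -m inch '[[0,0,-16,0,0,0],[0,0,-32,0,0,0],[0,0,-47,0,0,0],[0,0,-47,0,0,0]]'; python3 -m inch '[[0,0,0,0,0,0],[0,0,0,0,0,0],[0,0,0,0,0,0],[0,0,0,0,0,0],[0,0,0,0,0,0]]' 0 25
```

```text
time: 22.62
position: [0.6678, 0.0597, 0.2865]
tool_rot: [-2.034, -2.391, 0.003]
ft_force: [-0.0, 1.0, 0.5]
grip_width: 0.573
grip_force: 0.0
time: 23.25
position: [0.6683, 0.059, 0.2888]
tool_rot: [-2.035, -2.392, 0.001]
ft_force: [-3.6, 0.4, 1.7]
grip_width: 0.172
grip_force: 25.0
```

```bash
python3 - <<'E'
import numpy as np
R=191;t0=100
for a,b,n in((100,60,10),(60,20,10),(20,10,5)):
    t=np.radians(np.linspace(a,b,n+1)[1:]);A=np.radians(a)
    f=R*(np.cos(t)-np.cos(A));z=R*(np.sin(t)-np.sin(A))
    print([[round(-.987*i,1),round(-.1607*i,1),round(k,1)] for i,k in zip(f,z)])
E
```

```text
[[np.float64(-13.0), np.float64(-2.1), np.float64(1.9)], [np.float64(-26.2), np.float64(-4.3), np.float64(2.8)], [np.float64(-39.3), np.float64(-6.4), np.float64(2.8)], [np.float64(-52.4), np.float64(-8.5), np.float64(1.9)], [np.float64(-65.5), np.float64(-10.7), np.float64(0.0)], [np.float64(-78.3), np.float64(-12.8), np.float64(-2.8)], [np.float64(-91.0), np.float64(-14.8), np.float64(-6.4)], [np.float64(-103.4), np.float64(-16.8), np.float64(-11.0)], [np.float64(-115.4), np.float64(-18.8), np.float64(-16.4)], [np.float64(-127.0), np.float64(-20.7), np.float64(-22.7)]]
[[np.float64(-11.2), np.float64(-1.8), np.float64(-7.1)], [np.float64(-21.8), np.float64(-3.6), np.float64(-14.9)], [np.float64(-31.9), np.float64(-5.2), np.float64(-23.5)], [np.float64(-41.3), np.float64(-6.7), np.float64(-32.7)], [np.float64(-50.2), np.float64(-8.2), np.float64(-42.6)], [np.float64(-58.3), np.float64(-9.5), np.float64(-53.1)], [np.float64(-65.6), np.float64(-10.7), np.float64(-64.2)], [np.float64(-72.2), np.float64(-11.8), np.float64(-75.7)], [np.float64(-78.0), np.float64(-12.7), np.float64(-87.7)], [np.float64(-82.9), np.float64(-13.5), np.float64(-100.1)]]
[[np.float64(-2.1), np.float64(-0.3), np.float64(-6.3)], [np.float64(-4.1), np.float64(-0.7), np.float64(-12.7)], [np.float64(-5.8), np.float64(-0.9), np.float64(-19.1)], [np.float64(-7.2), np.float64(-1.2), np.float64(-25.6)], [np.float64(-8.5), np.float64(-1.4), np.float64(-32.2)]]
```

```bash
python3 -m inch '[[-6.5,-1,1,0,0,0],[-13,-2.1,1.9,0,0,0],[-26.2,-4.3,2.8,0,0,0],[-39.3,-6.4,2.8,0,0,0],[-52.4,-8.5,1.9,0,0,0],[-65.5,-10.7,0,0,0,0],[-78.3,-12.8,-2.8,0,0,0],[-91,-14.8,-6.4,0,0,0],[-103.4,-16.8,-11,0,0,0],[-115.4,-18.8,-16.4,0,0,0],[-127,-20.7,-22.7,0,0,0]]' 0 25
```

```text
time: 24.62
position: [0.5455, 0.0393, 0.2686]
tool_rot: [2.03, 2.388, 0.015]
ft_force: [6.5, 1.1, 4.5]
grip_width: 0.169
grip_force: 25.0
```

```bash
python3 -m inch '[[-11.2,-1.8,-7.1,0,0,0],[-21.8,-3.6,-14.9,0,0,0],[-31.9,-5.2,-23.5,0,0,0],[-41.3,-6.7,-32.7,0,0,0],[-50.2,-8.2,-42.6,0,0,0],[-58.3,-9.5,-53.1,0,0,0],[-65.6,-10.7,-64.2,0,0,0],[-72.2,-11.8,-75.7,0,0,0],[-78,-12.7,-87.7,0,0,0],[-82.9,-13.5,-100.1,0,0,0],[-82.9,-13.5,-100.1,0,0,0]]'; python3 - <<'E'
from h import *
s=ctrl.get_state();w=s["position"]*1000;c,n=np.cos(.1613),np.sin(.1613);a,b=w[0]-553.3,w[1]-34
x=c*a+n*b;print(x,-n*a+c*b,w[2]+5,np.degrees(np.arctan2(w[2]+5-105,85-x)),np.hypot(w[2]-100,85-x),s["joint_positions"])
E
```

```text
time: 26.0
position: [0.4612, 0.0258, 0.1664]
tool_rot: [2.033, 2.39, 0.009]
ft_force: [5.4, 2.5, -4.8]
grip_width: 0.174
grip_force: 25.1
-92.23737227659157 6.702327526998474 171.37161892870893 20.529854315138788 189.25717405353188 [-0.73784236 -0.06600679  0.61012763  2.01469377  0.03975349  1.17441479
  0.01731085]
```

```bash
python3 -m inch '[[-2.1,-0.3,-6,0,0,0],[-4,-0.6,-12,0,0,0],[-5.5,-0.9,-18,0,0,0],[-6.8,-1.1,-23,0,0,0],[-7.7,-1.3,-28,0,0,0],[-8.5,-1.4,-32,0,0,0],[-8.5,-1.4,-32,0,0,0],[-8.5,-1.4,-32,0,0,0]]' 0 35; python3 - <<'E'
from h import *
s=ctrl.get_state();w=s["position"]*1000;c,n=np.cos(.1613),np.sin(.1613);a,b=w[0]-553.3,w[1]-34
x=c*a+n*b;print(x,-n*a+c*b,w[2]+5,np.degrees(np.arctan2(w[2]+5-105,85-x)),np.hypot(w[2]-100,85-x))
p,d=ctrl.get_image("side");cv2.imwrite("pics/s6.png",cv2.resize(p[200:360,230:400,::-1],(680,640)[:2])) if 0 else cv2.imwrite("pics/s6.png",cv2.resize(p[220:340,240:390,::-1],(750,600),interpolation=cv2.INTER_CUBIC))
E
```

```text
time: 27.0
position: [0.4524, 0.0244, 0.1353]
tool_rot: [2.034, 2.391, 0.007]
ft_force: [0.8, 1.6, 5.0]
grip_width: 0.167
grip_force: 34.4
-101.10199151518341 6.69812042896992 140.30095679080011 10.74060634364148 189.42045506297185
```

View pics/s6.png

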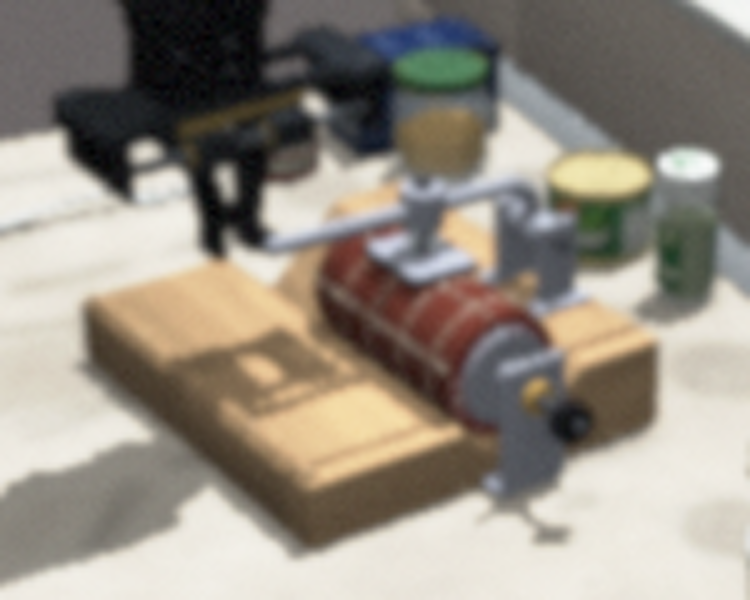

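```bash
python3 -m inch '[[-0.2,0,-1,0,0,0]]'|sed -n '2p;4p';  python3 -m inch '[[-0.2,0,-1,0,0,0]]'|sed -n '2p;4p'; python3 - <<'E'
from h import *
p,d=ctrl.get_image("side");P=cloud("side",d)*1000
c,s=np.cos(.1613),np.sin(.1613)
dx=P[...,0]-553.3;dy=P[...,1]-34;L=np.dstack([c*dx+s*dy,-s*dx+c*dy,P[...,2]]).reshape(-1,3)
L=L[(abs(L[:,1]+45)<14)]
for X in range(-110,100,10):
    k=L[(abs(L[:,0]-X)<5)&(L[:,2]>100)&(L[:,2]<175)];print(X,len(k),np.round(np.sort(k[:,2])[-4:]) if len(k) else '')
E
```

```text
position: [0.4523, 0.0244, 0.1347]
ft_force: [-0.2, 0.7, 10.4]
position: [0.4521, 0.0243, 0.1339]
ft_force: [-0.2, 0.7, 10.6]
-110 12 [152. 152. 153. 154.]
-100 20 [153. 153. 154. 155.]
-90 13 [150. 151. 153. 153.]
-80 12 [149. 149. 152. 152.]
-70 14 [150. 151. 151. 152.]
-60 12 [149. 152. 152. 152.]
-50 10 [149. 149. 150. 150.]
-40 13 [148. 150. 150. 152.]
-30 17 [150. 151. 151. 151.]
-20 38 [149. 149. 151. 151.]
-10 51 [157. 158. 158. 160.]
0 59 [162. 163. 163. 164.]
10 27 [158. 158. 158. 163.]
20 19 [146. 148. 148. 149.]
30 10 [147. 147. 147. 148.]
40 10 [146. 148. 149. 150.]
50 13 [146. 147. 147. 149.]
60 11 [146. 146. 148. 148.]
70 25 [145. 146. 146. 146.]
80 40 [136. 138. 139. 140.]
90 5 [117. 119. 121. 132.]
```

```bash
python3 -m inch '[[-0.2,0,-1,0,0,0],[-0.4,0,-2,0,0,0],[-0.4,0,-2.3,0,0,0],[-0.4,0,-2.3,0,0,0]]'|sed -n '2p;4p'; python3 - <<'E'
from h import *
for i in range(4):
    p,d=ctrl.get_image("side");P=cloud("side",d)*1000
    c,s=np.cos(.1613),np.sin(.1613)
    dx=P[...,0]-553.3;dy=P[...,1]-34;L=np.dstack([c*dx+s*dy,-s*dx+c*dy,P[...,2]]).reshape(-1,3)
    L=L[(abs(L[:,1]+45)<14)&(L[:,2]>138)&(L[:,2]<158)];L=L[((L[:,0]>-85)&(L[:,0]<-20))|((L[:,0]>20)&(L[:,0]<65))]
    a,b=np.polyfit(L[:,0],L[:,2],1);print(np.degrees(np.arctan(-a)),b,len(L),end=' ')
E
```

```text
position: [0.4517, 0.0242, 0.1316]
ft_force: [0.0, 1.1, 10.3]
0.20435726158555886 144.95786521715 123 0.569916032233595 145.06633958728767 119 0.3992264862243271 145.3959316809245 122 0.562388118302127 144.8808213938169 121
```

The arm is within half a degree of level, so I'm releasing and lifting away.

```bash
python3 -m inch '[[0,0,0,0,0,0],[0,0,0,0,0,0],[0,0,0,0,0,0],[0,0,0,0,0,0],[0,0,20,0,0,0],[0,0,50,0,0,0],[0,0,90,0,0,0],[0,20,130,0,0,0],[0,20,130,0,0,0],[0,20,130,0,0,0]]' 45; python3 - <<'E'
from h import *
for i in range(4):
    p,d=ctrl.get_image("side");P=cloud("side",d)*1000
    c,s=np.cos(.1613),np.sin(.1613)
    dx=P[...,0]-553.3;dy=P[...,1]-34;L=np.dstack([c*dx+s*dy,-s*dx+c*dy,P[...,2]]).reshape(-1,3)
    L=L[(abs(L[:,1]+45)<14)&(L[:,2]>138)&(L[:,2]<158)];L=L[((L[:,0]>-85)&(L[:,0]<-20))|((L[:,0]>20)&(L[:,0]<65))]
    a,b=np.polyfit(L[:,0],L[:,2],1);print(np.degrees(np.arctan(-a)),b,len(L))
cv2.imwrite("pics/s7.png",cv2.resize(p[220:340,240:390,::-1],(750,600),interpolation=cv2.INTER_CUBIC))
E
```

```text
time: 29.3
position: [0.4493, 0.0433, 0.2588]
tool_rot: [-2.036, -2.393, 0.002]
ft_force: [-0.8, -0.0, 1.0]
grip_width: 0.517
grip_force: 0.0
0.6740573829146855 144.69551626284482 124
0.3478168627754017 144.975702301732 125
0.4992901384231582 144.95194721622673 123
0.8539650518264034 144.8602403509371 124
```

View pics/s7.png

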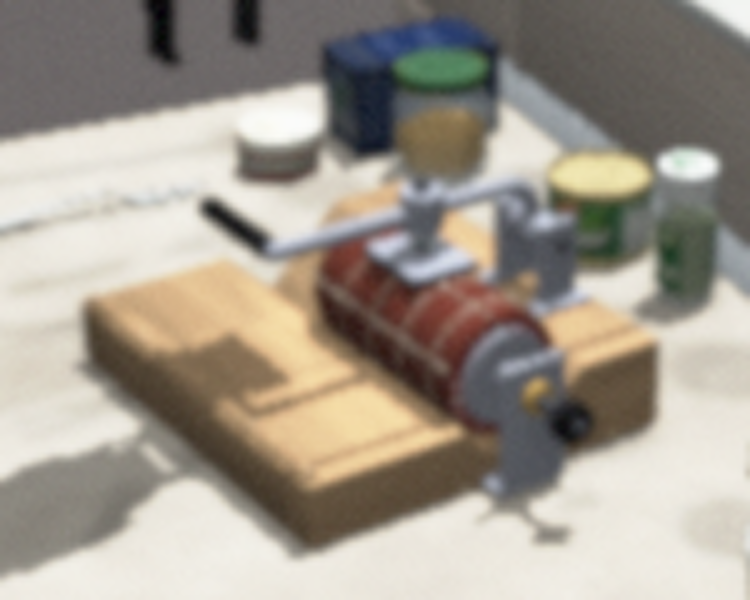

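The press arm stays level on the salami (pad near (420,255)), the cut face is at the disc (500,375), and the hand is clear.

```bash
python3 -c "
from bench import ctrl
print(ctrl.close_job())"
```

```text
the job is handed in; nothing more can be done
None
```

The job is handed in at about 29.5 s: the salami settled in the vee, its cut face was pressed against the slice stop at about 9 N for over a second, and the press arm was left within about half a degree of level (pad about half in, judged from the arm angle), with the hand clear and nothing else touched.

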